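Point out the gap in a seedling tray and the spare to fill it

TASK

Show the colleague who fills the gaps what to do: point straight down at the pot in the carry tray in which nothing has come up, fingertips a few centimetres above its rim, and hold there for two seconds; then point in the same way, from just above its leaves, at the spare in the drip tray that is the same kind of plant as the tray's seedlings, hold for two seconds, and finish still pointing at it. Touch nothing at all, so no pot or plant is moved, and travel well above the plants: do not come down over any other pot.

Things in the scene. Friction and masses are not known exactly. Their poses are not given: they have to be found in the camera images.
- gap_pot: black plastic pot, 70 mm square at the rim, 50 mm at the foot, 66 mm high, brown compost and tan grit 8 mm below the rim; origin: centre of the underside, z up. Nothing has come up in it: bare compost and grit only, no leaf. It may be in any of the tray's eight cells
- weak_pot: black plastic pot, 70 mm square at the rim, 50 mm at the foot, 66 mm high, brown compost and tan grit 8 mm below the rim; origin: centre of the underside, z up; it holds one small weak yellow seedling that stands 9 mm above the rim (75 mm above the origin): alive, not a gap. Any of the eight cells
- tray_pot1: black plastic pot, 70 mm square at the rim, 50 mm at the foot, 66 mm high, brown compost and tan grit 8 mm below the rim; origin: centre of the underside, z up; it holds a healthy green seedling with broad mid-green leaves, 60 mm across, its top 34 mm above the rim (100 mm above the origin). Any of the eight cells
- tray_pot2: same as tray_pot1: healthy green seedling, top 100 mm above the origin at the pot's underside
- tray_pot3: same as tray_pot1: healthy green seedling, top 100 mm above the origin at the pot's underside
- tray_pot4: same as tray_pot1: healthy green seedling, top 100 mm above the origin at the pot's underside
- tray_pot5: same as tray_pot1: healthy green seedling, top 100 mm above the origin at the pot's underside
- tray_pot6: same as tray_pot1: healthy green seedling, top 100 mm above the origin at the pot's underside
- spare_green: black plastic pot, 70 mm square at the rim, 50 mm at the foot, 66 mm high, brown compost and tan grit 8 mm below the rim; origin: centre of the underside, z up; it holds a healthy green broad-leaved seedling of the same kind as those in the carry tray, its top 34 mm above the rim (100 mm above the origin). It stands in the drip tray, in any of its three places
- spare_red: black plastic pot, 70 mm square at the rim, 50 mm at the foot, 66 mm high, brown compost and tan grit 8 mm below the rim; origin: centre of the underside, z up; it holds a dark red, small-leaved seedling with three thin stems, its top 49 mm above the rim (115 mm above the origin). In the drip tray, any of the three places
- spare_grass: black plastic pot, 70 mm square at the rim, 50 mm at the foot, 66 mm high, brown compost and tan grit 8 mm below the rim; origin: centre of the underside, z up; it holds a grey-green and straw-coloured tuft of grass, its top 54 mm above the rim (120 mm above the origin). In the drip tray, any of the three places
- carry_tray: black open carry tray, fixed to the bench, 159 mm (its x) by 315 mm (its y), 44 mm high, with 2 by 4 cells at 78 mm pitch, one pot loose in each; floor 3 mm thick. Origin: centre of its underside. It may stand on the left or the right of the bench
- drip_tray: shallow dark green drip tray, fixed to the bench, 130 mm (its x) by 310 mm (its y), lip 18 mm high, floor 3 mm thick, holding the three loose spare pots in a row along its y, about 100 mm apart. Origin: centre of its underside. It stands on the side of the bench where the carry tray is not
- trowel: hand trowel lying on the bench beyond the trays, 270 mm long, 50 mm wide, 26 mm high, wooden handle towards its own -x; origin 10 mm ahead of the handle's front end, on the bench
- spray_bottle: pale hand sprayer with green and yellow head, 80 mm across and 201 mm high, standing on the bench beyond the trays; origin: centre of its foot
- pot_stack: stack of empty terracotta-coloured pots, 70 mm square, 120 mm high, standing on the bench beyond the trays; origin: centre of its foot

How it is judged (in metres and radians):
On the way, in this order (a step that is already met when the one before it is completed fails the run):
1. the tool point dwells just above the gap pot, pointing down at it (horizontal distance between the grasp point and gap_pot below 0.025 m and z of the grasp point in the frame of gap_pot between 0.076 and 0.151 m and angle between the grasp point's own z axis and vertical above 2.36 rad), for 1.8 s.
2. the tool point dwells just above the green spare, pointing down at it (horizontal distance between the grasp point and spare_green below 0.025 m and z of the grasp point in the frame of spare_green between 0.11 and 0.185 m and angle between the grasp point's own z axis and vertical above 2.36 rad), for 1.8 s.
At the end, for the whole second after the job is handed in: The tool still points down (within 45 degrees) at the green spare, within 25 mm of the pot's centre line and 10 to 85 mm above the seedling's top (for the gap pot before: above the rim); every pot and loose thing is within 10 mm of where it began, the pots upright (all of step 2 and distance of each of gap_pot, weak_pot, tray_pot1, tray_pot2, tray_pot3, tray_pot4, tray_pot5, tray_pot6, spare_green, spare_red, spare_grass, trowel, spray_bottle, pot_stack from where it was at the start of the episode below 0.01 m and angle between each of gap_pot, weak_pot, tray_pot1, tray_pot2, tray_pot3, tray_pot4, tray_pot5, tray_pot6, spare_green, spare_red, spare_grass's own z axis and vertical below 0.15 rad); the robot touches nothing.
It fails at once if the robot touches something (contact force between any of the fingers, the arm and anything else above 0.5 N).
It fails at once if a pot is pushed, lifted or tipped (distance of any of gap_pot, weak_pot, tray_pot1, tray_pot2, tray_pot3, tray_pot4, tray_pot5, tray_pot6, spare_green, spare_red, spare_grass from where it was at the start of the episode above 0.012 m or angle between any of gap_pot, weak_pot, tray_pot1, tray_pot2, tray_pot3, tray_pot4, tray_pot5, tray_pot6, spare_green, spare_red, spare_grass's own z axis and vertical above 0.25 rad).
It fails at once if the trowel, the sprayer or the pot stack is moved (distance of any of trowel, spray_bottle, pot_stack from where it was at the start of the episode above 0.015 m).
It fails at once if the tool point comes down over a wrong pot (within 25 mm of its centre line and less than 60 mm above its top) ((horizontal distance between the grasp point and weak_pot below 0.025 m and z of the grasp point in the frame of weak_pot below 0.135 m) or (horizontal distance between the grasp point and tray_pot1 below 0.025 m and z of the grasp point in the frame of tray_pot1 below 0.16 m) or (horizontal distance between the grasp point and tray_pot2 below 0.025 m and z of the grasp point in the frame of tray_pot2 below 0.16 m) or (horizontal distance between the grasp point and tray_pot3 below 0.025 m and z of the grasp point in the frame of tray_pot3 below 0.16 m) or (horizontal distance between the grasp point and tray_pot4 below 0.025 m and z of the grasp point in the frame of tray_pot4 below 0.16 m) or (horizontal distance between the grasp point and tray_pot5 below 0.025 m and z of the grasp point in the frame of tray_pot5 below 0.16 m) or (horizontal distance between the grasp point and tray_pot6 below 0.025 m and z of the grasp point in the frame of tray_pot6 below 0.16 m) or (horizontal distance between the grasp point and spare_red below 0.025 m and z of the grasp point in the frame of spare_red below 0.175 m) or (horizontal distance between the grasp point and spare_grass below 0.025 m and z of the grasp point in the frame of spare_grass below 0.18 m)).
It also fails if it takes over 48 s, if anything falls off the work surface, if the arm or the gripper's body presses on something with over 40 N, if the wrist force passes 120 N, or if a joint passes its speed limit or range.

ROBOT

A 7-joint arm with a two-finger parallel gripper is mounted at the origin on the work surface. World frame = base frame: x ahead of the robot, y to its left, z up, the work surface at z = 0. Lengths are in m, angles in degrees, forces in N, time in s.
With the tool pointing down it reaches from about 0.425 to 0.875 m from the base axis. Payload 4.7 kg.
Tool frame: the origin (TCP) lies between the finger pads, 19 mm behind the fingertips; this is the grasp point; z points along the fingers, y is the line along which they close (so a half turn about z gives the same grasp; the last joint's range is limited). The gripper opens to 87 mm and grips with 3 to 60 N. Pads are 19 mm wide; open, the fingers measure 117 mm over their backs; the gripper's body (75 mm by 190 mm) begins 51 mm behind the grasp point.
Start: joints at [66.698, 18.392, -4.016, 83.108, 1.295, 78.541, -3.26], TCP at [0.266, -0.593, 0.241] pointing down, gripper open.
Joint ranges: [-163.93, 163.93], [-17.29, 119.83], [-79.2, 71.16], [3.27, 140.29], [-89.18, 269.18], [5.43, 117.66], [-154.24, 154.24]. Speed limits (degrees/s): [147.25, 147.25, 180, 180, 180, 180, 180].

INTERFACE

Orientations are given as [roll, pitch, yaw] about the fixed x, y, z axes, in that order (R = Rz(yaw) Ry(pitch) Rx(roll)).
In Python, from cell import get_obs, eyes, env gives the robot as it stands.
- The arm moves only by the tool servo_tool, never from a script. Its argument "series" is a list that holds one entry, the list of rows, each a list of 7 numbers: the shift along the tool's x, y, z in units of 300 mm (1.0 is 300 mm), then the turn, a rotation vector about the tool's x, y, z in units of pi rad (1.0 is pi rad), then the opening, from 0 (shut) to 1 (fully open). In form: [[[tx, ty, tz, wx, wy, wz, gripper], ...]]. A call has 1 to 12 rows; each row is the pose to reach, as a shift and turn from the pose commanded when the call began, along the tool's axes at that moment, turning the shorter way round; what a row does not reach only later rows make up. A row lasts 1/12 s, in which the tool goes at most 41.7 mm and 7.16 degrees, less where a joint would pass 70% of its speed; a pose out of reach is approached as far as the arm can. A call with a number of a shift or a turn outside -1 to 1 is refused whole. A call with a gripper value outside its range is refused whole. The fingers move at their own pace and stop on an object; "grip_force" is the grip in N (left out, the last holds). Time passes only in rows, so rows that repeat a pose let the fingers close. It gives the time, the measured TCP pose, the force, the opening and the grip force at its end, in the units of the state.
- get_obs(): the state, without advancing time (a new reading comes with each control period).
- eyes.read_camera(name): name is "scene" or "top" or "wrist"; returns a dict with "frame" (480x640x3 uint8, red, green, blue), "depth" (480x640 float32, m along the optical axis (not along the pixel's ray), 0 where there is no reading), "fx", "fy", "cx", "cy" (pixels), "origin" and "rotation" of the camera in the world; the wrist camera has in their place "mount" (4x4, takes a point from camera to tool coordinates, whose origin is the TCP and whose axes are the flange's). Camera axes: x right, y down, z forward; pixel columns grow to the right and rows downward; lengths in m; the calibration is good to about 2 mm. The wrist camera is an equidistant fisheye: a pixel r from the principal point sees the ray r / f radians off the axis. A picture is of the moment at which its call begins: read the wrist's pose just before it.
- env.sign_off(): hands the job in; it is judged then, once.
The state is a dict: "time_s": time; "qpos": joint angles; "joint_velocities": joint speeds; "effort": joint torques, N m; "tool_pos": TCP position; "tool_rot": TCP orientation; "force": force on the tool from outside, world axes, zero at the start; "wrist_torque": the same for the moment, N m; "grip_width": finger opening in m; "grasp_force": force on a finger pad.
Only numpy, scipy, OpenCV 4.12 (cv2) and the standard library are available. Lean on these libraries where they do the work, as an engineer would, in place of code of your own. Each camera call takes 0.05 s, during which the arm holds its last target. There are 200 camera calls.

## Working session

There is one attempt and no reset: what is moved stays moved. The work goes in short steps, Python scripts to look and compute and a tool call to move; the robot and the scene stay as the last step left them, time stands still between calls to the robot, and variables do not carry over. Pictures are saved under pics/ and viewed, at most 10 in all, crops included, and the job is handed in when it is done.

Besides the shell and the picture viewer there is one more tool, called after ">>>" as name(argument=value, ...), one argument or row to a line, values as JSON. servo_tool: Moves the arm, as the interface text tells. Shifts and turns lie within -1 to 1; 1 stands for 300 mm of shift or pi rad of turn. Its arguments: {"type":"object","properties":{"series":{"type":"array"},"grip_force":{"type":"number"}},"required":["series"]}

```bash
mkdir -p pics
python3 - <<'E'
from cell import get_obs, eyes, env
import cv2,numpy as np
o=get_obs();print(o['time_s'],o['tool_pos'],o['tool_rot'],o['grip_width'])
for n in ['top','scene']:
    c=eyes.read_camera(n);cv2.imwrite(f'pics/{n}.png',c['frame'][:,:,::-1]);np.savez(f'{n}.npz',**c)
    print(n,c['origin'],c['rotation'],c['fx'],c['cx'],c['cy'])
E
```

```text
0.0 [ 0.2652351  -0.59286703  0.24014403] [-1.79890516e+02  5.33028450e-03  2.41093849e+01] 0.08688685396505187
top [ 0.51059913 -0.03303911  0.93527586] [-172.9988622    -0.45485646  -91.48246398] 481.5993046404936 325.04968799269585 235.7524546712146
scene [ 0.897633   -0.56731302  0.61224117] [-134.18903355    0.31517235   27.24785279] 460.6853627017946 320.85454918199366 244.6516063472267
```

View pics/top.png

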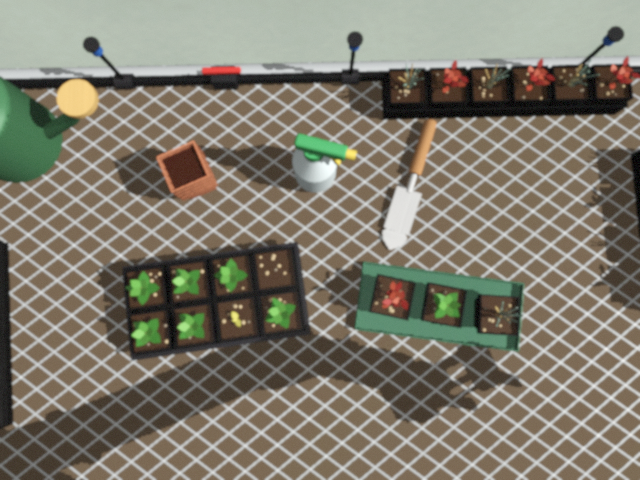

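View pics/scene.png

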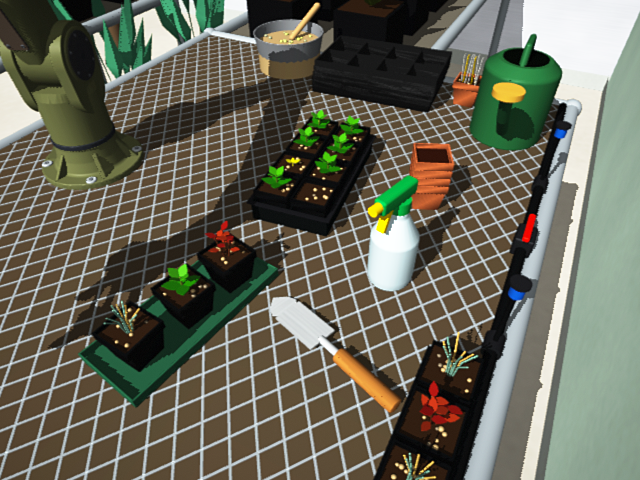

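The top view shows bare grit in the pot at about (274,268) and the weak yellow seedling at (237,317). The green spare is in the middle of the drip tray at (444,305), between red (393,297) and grass (498,316). The scene view agrees.

```bash
cat > h.py <<'E'
import numpy as np
from scipy.spatial.transform import Rotation as Ro
c=dict(np.load('top.npz'));R=Ro.from_euler('xyz',c['rotation'],degrees=True).as_matrix()
def ray(u,v,z):
    d=R@[(u-c['cx'])/c['fx'],(v-c['cy'])/c['fy'],1];return c['origin']+d*(z-c['origin'][2])/d[2]
E
python3 - <<'E'
from h import *
from cell import get_obs
for n,u,v,z in [('gap',274,268,.069),('weak',237,317,.069),('green',445,305,.069),('red',394,297,.069),('grass',498,316,.069),('trayTL',124,266,.044),('trayTR',296,246,.044),('trayBR',307,336,.044),('trayBL',133,356,.044),('spray',325,148,.19),('sprayfoot',316,175,.05),('dTL',363,264,.018),('dTR',522,285,.018),('dBR',518,349,.018),('dBL',357,339,.018)]:
    print(n,ray(u,v,z).round(3), 'depth pt z', end=' ')
    d=c['depth'][v,u]; print((c['origin']+R@[(u-c['cx'])/c['fx']*d,(v-c['cy'])/c['fy']*d,d]).round(3))
E
```

```text
gap [0.561 0.051 0.069] depth pt z [0.561 0.051 0.065]
weak [0.476 0.117 0.069] depth pt z [0.476 0.117 0.07 ]
green [ 0.487 -0.253  0.069] depth pt z [ 0.488 -0.248  0.091]
red [ 0.504 -0.163  0.069] depth pt z [ 0.504 -0.158  0.105]
grass [ 0.465 -0.347  0.069] depth pt z [ 0.465 -0.348  0.065]
trayTL [0.573 0.329 0.044] depth pt z [0.573 0.33  0.042]
trayTR [0.602 0.012 0.044] depth pt z [0.602 0.011 0.045]
trayBR [ 0.437 -0.005  0.044] depth pt z [ 0.434 -0.004  0.   ]
trayBL [0.41  0.309 0.044] depth pt z [0.41  0.308 0.046]
spray [ 0.743 -0.045  0.19 ] depth pt z [ 0.739 -0.045  0.203]
sprayfoot [ 0.735 -0.029  0.05 ] depth pt z [ 0.718 -0.029  0.116]
dTL [ 0.567 -0.114  0.018] depth pt z [ 0.567 -0.114  0.017]
dTR [ 0.519 -0.415  0.018] depth pt z [ 0.519 -0.418  0.01 ]
dBR [ 0.401 -0.399  0.018] depth pt z [ 0.4   -0.399  0.017]
dBL [ 0.427 -0.098  0.018] depth pt z [ 0.425 -0.099 -0.001]
```

>>> servo_tool(
  series=[
    [[0,0,-0.07,0,0,0,0],[0,0,-0.13,0,0,0,0],[0.05,-0.044,-0.13,0,0,0,0],[0.13,-0.115,-0.13,0,0,0,0],[0.22,-0.195,-0.13,0,0,0,0],[0.32,-0.283,-0.13,0,0,0,0],[0.42,-0.372,-0.13,0,0,0,0],[0.52,-0.46,-0.13,0,0,0,0],[0.62,-0.55,-0.13,0,0,0,0],[0.72,-0.638,-0.13,0,0,0,0],[0.8,-0.71,-0.13,0,0,0,0],[0.88,-0.78,-0.13,0,0,0,0]],
  ],
)

```text
time_s: 1.1
tool_pos: [0.4113, -0.2696, 0.28]
tool_rot: [-180.0, 0.0, 24.2]
force: [0.3, 0.2, 0.4]
grip_width: 0.0148
grasp_force: 0.0
```

>>> servo_tool(
  series=[
    [[0.05,-0.044,0,0,0,0,0],[0.13,-0.115,0,0,0,0,0],[0.22,-0.195,0,0,0,0,0],[0.32,-0.283,0,0,0,0,0],[0.42,-0.372,0,0,0,0,0],[0.52,-0.46,0,0,0,0,0],[0.62,-0.55,0,0,0,0,0],[0.72,-0.638,0,0,0,0,0],[0.8,-0.71,0,0,0,0,0],[0.86,-0.76,0,0,0,0,0],[0.88,-0.78,0,0,0,0,0],[0.88,-0.78,0,0,0,0,0]],
  ],
)

```text
time_s: 2.1
tool_pos: [0.5561, 0.0522, 0.2797]
tool_rot: [-179.9, 0.0, 24.4]
force: [-0.2, -0.2, 0.5]
grip_width: 0.0003
grasp_force: 0.0
```

Run:
```python
from cell import get_obs, eyes
import cv2
c=eyes.read_camera('wrist');cv2.imwrite('pics/w1.png',c['frame'][:,:,::-1])
import numpy as np
M=np.array(c['mount']);print(M.round(3),c['fx'],c['cx'],c['cy'])
Mi=np.linalg.inv(M)
for z in (.28-.069,.019): # gap rim centre directly under the TCP; fingertip
    p=(Mi@[0,0,z,1])[:3];th=np.arctan2(np.hypot(*p[:2]),p[2]);k=c['fx']*th/np.hypot(*p[:2]);print(z,p[:2]*k+[c['cx'],c['cy']])
```

```text
[[-0.001 -0.963 -0.271  0.074]
 [ 1.    -0.001 -0.    -0.   ]
 [-0.    -0.271  0.963 -0.143]
 [ 0.     0.     0.     1.   ]] 371.64829954431775 327.4430402056335 236.17733599284017
0.21100000000000002 [327.48744302 210.66794484]
0.019 [327.65110474 293.24733954]
```

View pics/w1.png

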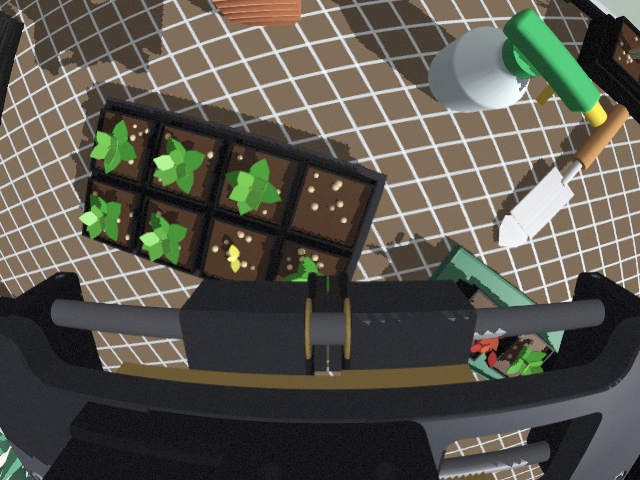

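The wrist view shows the bare pot's rim centre at about (331,207). The point under the TCP projects to (327,211), so the tool is within about 5 mm. I'll go down.

>>> servo_tool(
  series=[
    [[0.012,0.012,0.03,0,0,0,0],[0.012,0.012,0.08,0,0,0,0],[0.012,0.012,0.14,0,0,0,0],[0.012,0.012,0.2,0,0,0,0],[0.012,0.012,0.26,0,0,0,0],[0.012,0.012,0.32,0,0,0,0],[0.012,0.012,0.37,0,0,0,0],[0.012,0.012,0.41,0,0,0,0],[0.012,0.012,0.44,0,0,0,0],[0.012,0.012,0.46,0,0,0,0],[0.012,0.012,0.47,0,0,0,0],[0.012,0.012,0.47,0,0,0,0]],
  ],
)

```text
time_s: 3.15
tool_pos: [0.5609, 0.0473, 0.1389]
tool_rot: [-180.0, 0.0, 24.1]
force: [-0.7, 0.1, 0.6]
grip_width: 0.0007
grasp_force: 0.0
```

>>> servo_tool(
  series=[
    [[0,0,0,0,0,0,0],[0,0,0,0,0,0,0],[0,0,0,0,0,0,0],[0,0,0,0,0,0,0],[0,0,0,0,0,0,0],[0,0,0,0,0,0,0],[0,0,0,0,0,0,0],[0,0,0,0,0,0,0],[0,0,0,0,0,0,0],[0,0,0,0,0,0,0],[0,0,0,0,0,0,0],[0,0,0,0,0,0,0]],
  ],
)

```text
time_s: 4.15
tool_pos: [0.561, 0.0477, 0.1392]
tool_rot: [180.0, 0.0, 24.1]
force: [-0.2, 0.6, -0.7]
grip_width: 0.0006
grasp_force: 0.0
```

>>> servo_tool(
  series=[
    [[0,0,0,0,0,0,0],[0,0,0,0,0,0,0],[0,0,0,0,0,0,0],[0,0,0,0,0,0,0],[0,0,0,0,0,0,0],[0,0,0,0,0,0,0],[0,0,0,0,0,0,0],[0,0,0,0,0,0,0],[0,0,0,0,0,0,0],[0,0,0,0,0,0,0],[0,0,0,0,0,0,0],[0,0,0,0,0,0,0]],
  ],
)

```text
time_s: 5.15
tool_pos: [0.561, 0.0477, 0.1392]
tool_rot: [180.0, 0.0, 24.1]
force: [0.3, -0.4, -0.9]
grip_width: 0.0004
grasp_force: 0.0
```

>>> servo_tool(
  series=[
    [[0,0,0,0,0,0,0],[0,0,0,0,0,0,0],[0,0,0,0,0,0,0],[0,0,0,0,0,0,0],[0,0,0,0,0,0,0],[0,0,0,0,0,0,0]],
  ],
)

```text
time_s: 5.65
tool_pos: [0.561, 0.0477, 0.1392]
tool_rot: [180.0, 0.0, 24.1]
force: [0.1, -0.3, -0.0]
grip_width: 0.0004
grasp_force: 0.0
```

>>> servo_tool(
  series=[
    [[0,0,-0.03,0,0,0,0],[0,0,-0.09,0,0,0,0],[0,0,-0.16,0,0,0,0],[0,0,-0.23,0,0,0,0],[0,0,-0.3,0,0,0,0],[0,0,-0.37,0,0,0,0],[0,0,-0.42,0,0,0,0],[0,0,-0.46,0,0,0,0],[0,0,-0.47,0,0,0,0],[0,0,-0.47,0,0,0,0]],
  ],
)

```text
time_s: 6.48
tool_pos: [0.5614, 0.0478, 0.2812]
tool_rot: [180.0, -0.1, 24.1]
force: [0.6, 0.3, -0.1]
grip_width: 0.0004
grasp_force: 0.0
```

>>> servo_tool(
  series=[
    [[-0.03,0.04,0,0,0,0,0],[-0.09,0.115,0,0,0,0,0],[-0.16,0.204,0,0,0,0,0],[-0.23,0.293,0,0,0,0,0],[-0.3,0.383,0,0,0,0,0],[-0.37,0.472,0,0,0,0,0],[-0.44,0.561,0,0,0,0,0],[-0.51,0.65,0,0,0,0,0],[-0.57,0.727,0,0,0,0,0],[-0.62,0.79,0,0,0,0,0],[-0.638,0.814,0,0,0,0,0],[-0.638,0.814,0,0,0,0,0]],
  ],
)

```text
time_s: 7.48
tool_pos: [0.4846, -0.2558, 0.2788]
tool_rot: [-179.9, 0.1, 23.8]
force: [-0.4, 0.0, -0.8]
grip_width: 0.0003
grasp_force: 0.0
```

Run:
```python
from cell import get_obs, eyes
import cv2
print(get_obs()['tool_pos'])
for n in ('wrist','top'):
    c=eyes.read_camera(n);cv2.imwrite(f'pics/{n}2.png',c['frame'][:,:,::-1])
```

```text
[ 0.48456349 -0.25575802  0.27876275]
```

View pics/wrist2.png

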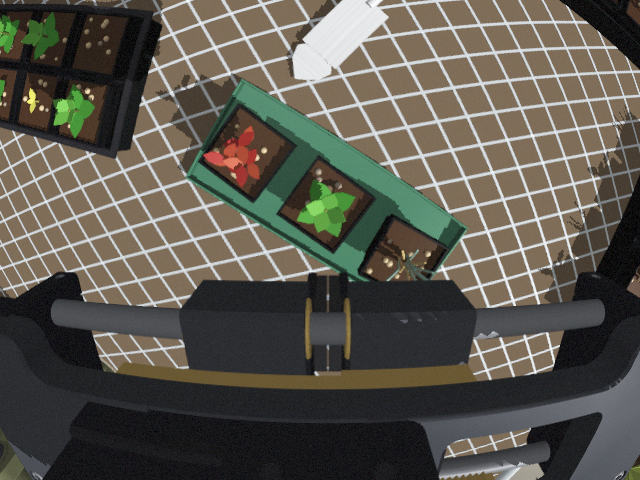

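The wrist view shows the green spare's rim centre at about (327,203), against (327,211) under the TCP. That is about 6 mm along tool +x. I'll correct for it and go down to z ≈ 0.155.

>>> servo_tool(
  series=[
    [[0.018,0,0.02,0,0,0,0],[0.018,0,0.06,0,0,0,0],[0.018,0,0.11,0,0,0,0],[0.018,0,0.16,0,0,0,0],[0.018,0,0.22,0,0,0,0],[0.018,0,0.27,0,0,0,0],[0.018,0,0.32,0,0,0,0],[0.018,0,0.36,0,0,0,0],[0.018,0,0.39,0,0,0,0],[0.018,0,0.41,0,0,0,0],[0.018,0,0.415,0,0,0,0],[0.018,0,0.415,0,0,0,0]],
  ],
)

```text
time_s: 8.58
tool_pos: [0.4911, -0.2509, 0.1555]
tool_rot: [-180.0, 0.0, 24.1]
force: [-0.3, 0.6, -0.9]
grip_width: 0.0007
grasp_force: 0.0
```

>>> servo_tool(
  series=[
    [[0,0,0,0,0,0,0],[0,0,0,0,0,0,0],[0,0,0,0,0,0,0],[0,0,0,0,0,0,0],[0,0,0,0,0,0,0],[0,0,0,0,0,0,0],[0,0,0,0,0,0,0],[0,0,0,0,0,0,0],[0,0,0,0,0,0,0],[0,0,0,0,0,0,0],[0,0,0,0,0,0,0],[0,0,0,0,0,0,0]],
  ],
)

```text
time_s: 9.58
tool_pos: [0.491, -0.2512, 0.1558]
tool_rot: [180.0, 0.0, 24.1]
force: [-0.3, 0.4, 0.3]
grip_width: 0.0004
grasp_force: 0.0
```

>>> servo_tool(
  series=[
    [[0,0,0,0,0,0,0],[0,0,0,0,0,0,0],[0,0,0,0,0,0,0],[0,0,0,0,0,0,0],[0,0,0,0,0,0,0],[0,0,0,0,0,0,0],[0,0,0,0,0,0,0],[0,0,0,0,0,0,0],[0,0,0,0,0,0,0],[0,0,0,0,0,0,0],[0,0,0,0,0,0,0],[0,0,0,0,0,0,0]],
  ],
)

```text
time_s: 10.58
tool_pos: [0.491, -0.2512, 0.1558]
tool_rot: [180.0, 0.0, 24.1]
force: [0.2, -0.4, 0.1]
grip_width: 0.0003
grasp_force: 0.0
```

>>> servo_tool(
  series=[
    [[0,0,0,0,0,0,0],[0,0,0,0,0,0,0],[0,0,0,0,0,0,0],[0,0,0,0,0,0,0],[0,0,0,0,0,0,0],[0,0,0,0,0,0,0]],
  ],
)

```text
time_s: 11.08
tool_pos: [0.491, -0.2512, 0.1558]
tool_rot: [180.0, 0.0, 24.1]
force: [0.1, 0.1, 0.5]
grip_width: 0.0003
grasp_force: 0.0
```

Run:
```python
from cell import eyes
import cv2
c=eyes.read_camera('scene');cv2.imwrite('pics/scene3.png',c['frame'][:,:,::-1])
```

```text
(no output)
```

View pics/scene3.png

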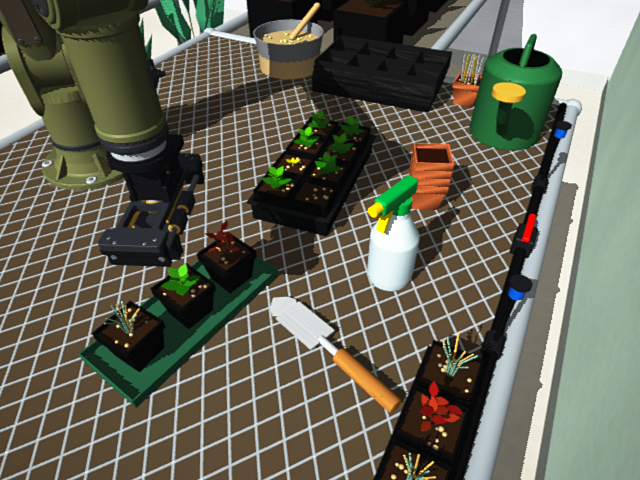

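The pots look unmoved, but the gripper at about (150,245) seems off to the left of the green spare at (182,280). I'll project the TCP into this camera to check.

Run:
```python
from cell import eyes,get_obs
import cv2,numpy as np
from scipy.spatial.transform import Rotation as Ro
o=get_obs();print(o['time_s'],o['tool_pos'])
c=eyes.read_camera('scene');f=c['frame'][:,:,::-1].copy()
R=Ro.from_euler('xyz',c['rotation'],degrees=True).as_matrix()
def pr(p):
    q=R.T@(np.array(p)-c['origin']);return (q[:2]/q[2]*c['fx']+[c['cx'],c['cy']]).round(),q[2]
t=np.array(o['tool_pos'])
for n,p in [('tcp',t),('tip',t-[0,0,.019]),('rim',[t[0],t[1],.069]),('gap',[.561,.048,.069]),('body',t+[0,0,.051])]: print(n,pr(p))
def dp(u,v):
    d=c['depth'][v,u];return (c['origin']+R@[(u-c['cx'])/c['fx']*d,(v-c['cy'])/c['fy']*d,d]).round(3)
for u,v in [(140,250),(110,245),(175,245),(180,280),(303,190),(183,300)]:print(u,v,dp(u,v))
c=eyes.read_camera('top');g=c['frame'][:,:,::-1]
cv2.imwrite('pics/cmp.png',np.hstack([cv2.resize(f[180:380,60:300],(400,333)),cv2.resize(g[200:400,330:570],(400,333))]))
```

```text
11.1333 [ 0.49099621 -0.25116526  0.15575942]
tcp (array([170., 246.]), np.float64(0.6540392278278736))
tip (array([173., 256.]), np.float64(0.6672825570486708))
rim (array([183., 286.]), np.float64(0.7145120443264087))
gap (array([313., 193.]), np.float64(0.8814774679758969))
body (array([161., 219.]), np.float64(0.6184913441299446))
140 250 [ 0.542 -0.331  0.242]
110 245 [ 0.511 -0.345  0.249]
175 245 [ 0.504 -0.253  0.166]
180 280 [ 0.497 -0.258  0.094]
303 190 [0.534 0.055 0.062]
183 300 [ 0.503 -0.268  0.061]
```

View pics/cmp.png

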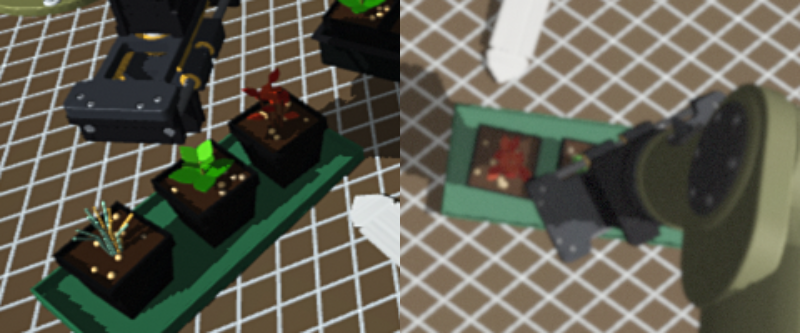

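The projection agrees. The fingers are at (175,245), partly hidden by the gripper body, and the point on the rim plane below them lands at (183,286), the centre of the green spare's rim. I'll hand in.

```bash
python3 -c "
from cell import env
print(env.sign_off())"
```

```text
the job is handed in; nothing more can be done
None
```

The arm pointed at the empty pot for over two seconds, then at the green spare for over two seconds, and I handed the job in with it still pointing there; I saw no sign of contact or of any pot moving, but the hand-in returned no verdict.

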